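# Scrape the trimmings off a filled praline mould

### The job

Take the scraper from its rack, set its blade flat across the sloping mould at the end away from the catch tray, and sweep it in a steady stroke along the whole mould with the sprung bed kept pressed down to about half its travel, never to its stop, so that the blade (not the fingers) pushes the three chocolate trimmings into the tray. Then put the scraper back in its rack, blade hanging down, and leave the jar, the spare moulds and the brush where they are.

Things in the scene. Friction and masses are not known exactly. Their poses are not given: they have to be found in the camera images.
- mould_face (a point): Filled white praline mould, 118 (x) x 220 (y) x 18 mm, on a sprung bed in a sloping steel stand; its face is flat and smooth (filled cavities, flush). Origin at the middle of the face, 103 mm above the table; z is the face's normal, leaning 25 degrees from vertical towards the robot; x runs up the slope; y is level, along its length (the sweep goes along it). It sinks with the bed.
- stand: The fixed sloping steel stand with the sprung bed and the mould on it, about 130 x 220 mm. Origin on the table under the middle of the mould's face; z up, y along the mould.
- ledge (a point): Middle of the top of the fixed steel ledge (6 mm thick, 220 mm long) that runs along the mould's whole lower edge: 62.5 mm down the slope from the middle of the face and 8 mm above the face at rest. The blade must stay clear of it; the mould's other three edges are open.
- bed (a joint): Sprung bed under the mould: how far, in m, it is pressed down along the face's inward normal, 0 (at rest) to 0.010 (its stop). It starts to move at about 2.5 N and gives about 1 mm per newton: 5 mm at about 7.5 N.
- tray: Open aluminium catch tray 170 (x) x 110 (y) x 40 mm high, walls 4 mm, fixed on the table at one end of the mould (left or right, as the start has it). Origin at the centre of its underside, 153 mm along the table from the mould's middle; the mould's end overhangs its near wall by 12 mm, above its rim.
- scraper: Hand scraper: a wooden bar handle 150 (x) x 22 (y) x 30 (z) mm with a steel blade, 100 mm wide (x) and 3 mm thick (y), reaching 45 mm below the handle. Origin in the middle of the handle, z up (away from the blade), x along handle and edge. 160 g. Grip the middle of the handle across y.
- scraper_edge (a point): Middle of the scraper's straight lower edge, 60 mm below the scraper's origin along its z.
- rack: Dark steel rack, base 186 (x) x 80 (y) mm, fixed on the table left or right of the stand. Two posts, 59 to 84 mm out on either side along x, carry the ends of the scraper's handle on flat seats 60 mm above the table; the blade hangs freely between them. Origin at the centre of its underside.
- rack_seat (a point): Where the scraper's origin is when the handle lies in the middle of the rack: 75 mm above the rack's origin. The handle has 9 mm of play each way between lips 10 mm high (20 mm either side in y) and end cheeks (84 mm either side in x).
- trimming0: Loose bit of set dark chocolate, a slab 26 x 32 x 10 mm, 12 g, lying flat on the mould's face nearest the ledge (34 mm down the slope from the middle line). Origin at its middle. Its frame is level (z up) while it lies on the slope.
- trimming1: Loose bit of set dark chocolate, a slab 26 x 32 x 10 mm, 12 g, lying flat on the mould's face on the middle line. Origin at its middle. Its frame is level (z up) while it lies on the slope.
- trimming2: Loose bit of set dark chocolate, a slab 26 x 32 x 10 mm, 12 g, lying flat on the mould's face highest up the slope (34 mm above the middle line). Origin at its middle. Its frame is level (z up) while it lies on the slope.
- spare_moulds: Bystander: two spare moulds stacked, about 135 x 92 x 33 mm, on the table at the end of the stand without the tray. Origin at the centre of the underside.
- jar: Bystander: closed jar 70 mm across, 90 mm high, on the side away from the rack. Origin at the centre of the underside.
- brush: Bystander: pastry brush 190 mm long, lying beyond the stand.
Mind the look-alikes: they are no part of the job. Leave any turquoise look-alike of the trimming0 alone.

How it is judged:
By the outcome, as a careful person would: the job done as asked, in the order asked, and still so for the second after the job is handed in, with the robot touching nothing.
It also fails if it takes over 61 s, if anything falls off the work surface, if the arm or the gripper's body presses on something with over 40 N, if the wrist force passes 120 N, or if a joint passes its speed limit or range.

### The arm

A 7-joint arm with a two-finger parallel gripper is mounted at the origin on the work surface. World frame = base frame: x ahead of the robot, y to its left, z up, the work surface at z = 0. Lengths are in m, angles in rad, forces in N, time in s.
With the tool pointing down it reaches from about 0.35 to 0.9 m from the base axis. Payload 8.1 kg.
Tool frame: the origin (TCP) lies at the very end of the fingers, on their centre line; the grasp point (between the pads) lies 19 mm behind it; z points along the fingers, y is the line along which they close (so a half turn about z gives the same grasp; the last joint's range is limited). The gripper opens to 92 mm and grips with 3 to 60 N. Pads are 19 mm wide; open, the fingers measure 130 mm over their backs; the gripper's body (75 mm by 190 mm) begins 47 mm behind the grasp point.
Start: joints at [1.204, 0.434, 0.025, 1.573, -0.012, 1.134, -0.075], TCP at [0.163, -0.603, 0.227] pointing down, gripper open.
Joint ranges: [-2.62, 2.62], [-0.44, 2.09], [-1.27, 1.32], [0.08, 2.57], [-1.32, 4.46], [0.12, 2], [-2.74, 2.74]. Speed limits (rad/s): [2.22, 2.22, 3.01, 3.01, 3.14, 3.14, 3.14].

### API

Orientations are given as a rotation vector (axis times angle).
In Python, from cell import observe, get_image, sign_off, find_in, trace, place_of gives the robot as it stands. The module is installed in compiled form; this text tells all that it offers.
- The arm moves only by the shell command python3 -m handwheel 'ROWS' [OPENING] [FORCE]. ROWS is JSON, a list of rows, each a list of 6 numbers: the shift along the tool's x, y, z each as a share of 0.02 m, from -1 to 1, then the turn, a rotation vector about the tool's x, y, z each as a share of 4 degrees, from -1 to 1. A call has 1 to 8 rows; each row shifts and turns the commanded pose from where the row before left it, along the tool's axes as they then stand; what a row does not reach is not made up. A row lasts 1/12 s, in which the tool goes at most 41.7 mm and 7.16 degrees, less where a joint would pass 70% of its speed; a pose out of reach is approached as far as the arm can. A call with a number of a shift or a turn outside -1 to 1 is refused whole. A call with a gripper value outside its range is refused whole. OPENING is the opening, from 0 (shut) to 1 (fully open), set as the call begins (- or left out, the last holds). The fingers move at their own pace and stop on an object; FORCE is the grip in N (left out, the last holds). Time passes only in rows, so rows that do not move let the fingers close. It gives the time, the measured TCP pose, the force, the opening and the grip force at its end, in the units of the state.
- observe(): the state, without advancing time (a new reading comes with each control period).
- get_image(name): name is "scene" or "top"; returns a dict with "image" (480x640x3 uint8, red, green, blue), "fx", "fy", "cx", "cy" (pixels), "position" and "orientation" of the camera in the world. Camera axes: x right, y down, z forward; pixel columns grow to the right and rows downward; lengths in m; the calibration is good to about 2 mm. A picture is of the moment at which its call begins. There is no depth.
- sign_off(): hands the job in; it is judged then, once.
Trained networks look in the newest picture that a camera, given by its name, has taken for a name from the list of things; names that differ only in an ending like _2 or _b are one class to them, and where a whole thing is asked for, a point or a joint stands for the part that bears it (a point fixed in the world has none). Each returns a list of dicts, best first, with "score" (0 to 1); they miss things now and then, are a little off and sometimes report something else, mostly with a low value. They report only what shows in the picture. A call takes as long as a camera call. They do not tell look-alikes from the thing itself.
- find_in(label, camera): "rect" ([centre column, centre row, width, height] as shares, 0 to 1, of the picture: columns of its width, rows of its height, round what is visible of it).
- trace(label, camera): "region" (480x640 bool, what is visible of it) and "rect" ([centre column, centre row, width, height] as shares, 0 to 1, of the picture: columns of its width, rows of its height, round what is visible of it).
- place_of(label, camera): "point" ([column, row] as shares, 0 to 1, of the picture: columns of its width, rows of its height: a listed point, or the origin of a listed thing).
The state is a dict: "clock": time; "joints": joint angles; "dq": joint speeds; "joint_efforts": joint torques, N m; "position": TCP position; "ee_rot": TCP orientation; "force": force on the tool from outside, world axes, zero at the start; "ft_torque": the same for the moment, N m; "width": opening from 0.0 (shut) to 1.0 (fully open); "gripper_force": force on a finger pad.
Only numpy, scipy, OpenCV 4.12 (cv2) and the standard library are available. Lean on these libraries where they do the work, as an engineer would, in place of code of your own. Each camera call takes 0.05 s, during which the arm holds its last target. There are 200 camera calls.

## Working session

There is one attempt and no reset: what is moved stays moved. The work goes in short steps, Python scripts to look and compute and a shell command to move; the robot and the scene stay as the last step left them, time stands still between calls to the robot, and variables do not carry over. Pictures are saved under pics/ and viewed, at most 10 in all, crops included, and the job is handed in when it is done.

```bash
mkdir -p pics; cat > h.py <<'E'
import numpy as np, cv2
from scipy.spatial.transform import Rotation as R
from cell import *
def cam(n):
    c=get_image(n); o=np.array(c["orientation"],float)
    c["R"]=(o if o.shape==(3,3) else R.from_rotvec(o).as_matrix() if o.size==3 else R.from_quat(o).as_matrix()); c["p"]=np.array(c["position"]); return c
def ray(c,uv):
    u,v=uv[0]*640,uv[1]*480
    d=c["R"]@np.array([(u-c["cx"])/c["fx"],(v-c["cy"])/c["fy"],1]); return c["p"],d
def atz(c,uv,z):
    p,d=ray(c,uv); return p+d*(z-p[2])/d[2]
def tri(rs):
    A=np.zeros((3,3));b=np.zeros(3)
    for p,d in rs:
        d=d/np.linalg.norm(d);M=np.eye(3)-np.outer(d,d);A+=M;b+=M@p
    return np.linalg.solve(A,b)
E
python3 - <<'E'
from h import *
np.set_printoptions(precision=4,suppress=True)
C={n:cam(n) for n in("scene","top")}
for n,c in C.items():
    print(n,c["p"],c["orientation"],c["fx"]); cv2.imwrite(f"pics/{n}0.png",c["image"][:,:,::-1])
for l in "mould_face stand ledge tray scraper scraper_edge rack rack_seat trimming0 trimming1 trimming2 spare_moulds jar brush".split():
    rs=[]
    for n,c in C.items():
        for k,r in enumerate(place_of(l,n)[:4]):
            print(l,n,round(r["score"],2),np.array(r["point"])*[640,480])
            if k==0: rs.append(ray(c,r["point"]))
    if len(rs)==2:
        X=tri(rs); print("   ->",X)
print(observe())
E
```

```text
scene [0.9708 0.5723 1.012 ] [-0.768  -2.708   0.8931] 471.74264814095073
top [ 0.5197 -0.0097  1.0017] [-2.1322  2.1799 -0.1048] 437.8135221376536
mould_face scene 0.74 [321.728 237.216]
mould_face scene 0.37 [321.472 259.296]
mould_face top 0.63 [318.016 268.704]
   -> [ 0.569  -0.0049  0.0934]
stand scene 0.91 [321.728 263.52 ]
stand top 0.94 [317.824 274.8  ]
stand top 0.48 [327.104 285.792]
   -> [ 0.5627 -0.0046 -0.026 ]
ledge scene 0.65 [343.488 232.608]
ledge top 0.85 [316.992 300.   ]
   -> [ 0.5047 -0.0014  0.0728]
tray scene 0.8 [353.728 306.   ]
tray top 0.57 [245.696 267.312]
   -> [0.58   0.1595 0.0121]
scraper scene 0.96 [278.4   133.584]
scraper top 0.64 [518.4   320.112]
   -> [ 0.4545 -0.4237  0.0632]
scraper_edge scene 0.94 [277.312 149.904]
scraper_edge top 0.64 [504.192 315.216]
   -> [ 0.4625 -0.4195  0.0046]
rack scene 0.68 [281.6   153.792]
rack top 0.83 [502.72  311.904]
   -> [ 0.4621 -0.4132 -0.0036]
rack_seat scene 0.72 [278.72  135.312]
rack_seat scene 0.67 [318.4  226.32]
rack_seat top 0.66 [515.584 320.016]
   -> [ 0.455  -0.42    0.0593]
trimming0 scen
[... 1145 characters left out ...]
9 [141.184 303.12 ]
   -> [0.5055 0.3972 0.0068]
brush scene 0.86 [261.696 339.792]
brush scene 0.32 [355.776 305.904]
brush top 0.81 [265.728 172.416]
   -> [ 0.806   0.1137 -0.0073]
{'clock': 1.5, 'joints': array([ 1.2044,  0.4345,  0.025 ,  1.5732, -0.0116,  1.134 , -0.0751]), 'dq': array([-0.0013, -0.001 ,  0.0005,  0.0011,  0.0011,  0.001 , -0.0002]), 'joint_efforts': array([ -0.0002, -66.7655,   0.9844, -31.4803,  -0.0605,   0.0328,
         0.    ]), 'position': array([ 0.1629, -0.6034,  0.2267]), 'ee_rot': array([-3.1143, -0.413 ,  0.    ]), 'force': array([-0.0104,  0.023 , -0.0653]), 'ft_torque': array([-0.0056, -0.018 , -0.0681]), 'gripper_force': 0.0, 'width': 1.0011896224559271}
```

View pics/top0.png

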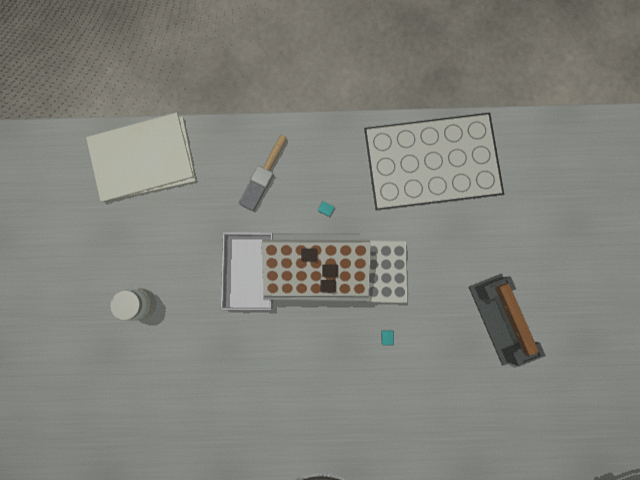

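View pics/scene0.png

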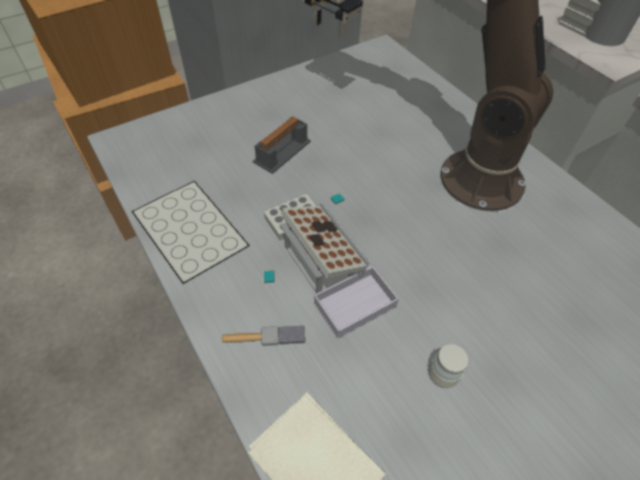

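The top view (image up is +x, left is +y) shows:
- **Scraper:** orange handle in the dark rack, from (503,287) to (533,355).
- **Mould:** spans (262..370, 240..298), with dark trimmings at (309,255), (330,271) and (328,286).
- **Tray:** at the left, so the sweep goes towards +y.

What could be mistaken for what:
- **Scraper:** (518,320) is the only bar on a rack. The brush at (263,172) is lying flat and is not it.
- **Trimmings:** the dark ones on the mould are the real ones. The turquoise bits at (387,338) and (326,209) are look-alikes to leave alone.

```bash
python3 - <<'E'
from h import *
np.set_printoptions(precision=4,suppress=True)
c=cam("top"); s=cam("scene")
def plane(c,uv,p0,n):
    p,d=ray(c,uv); return p+d*(n@(p0-p))/(n@d)
def rect(c,m,p0,Rf):
    m=m.astype(np.uint8); cs,_=cv2.findContours(m,cv2.RETR_EXTERNAL,cv2.CHAIN_APPROX_NONE)
    k=max(cs,key=cv2.contourArea)[:,0,:]
    P=np.array([(plane(c,((u+.5)/640,(v+.5)/480),p0,Rf[:,2])-p0)@Rf for u,v in k])[:,:2]
    (x,y),(w,h),a=cv2.minAreaRect((P*1000).astype(np.float32)); return x,y,w,h,a
for n,cc in(("top",c),("scene",s)):
    im=cv2.cvtColor(cc["image"],cv2.COLOR_RGB2HSV)
    t=trace("scraper",n)[0]; m=t["region"]
    hm=cv2.inRange(im,(3,100,50),(20,255,255))>0
    k=cv2.dilate(m.astype(np.uint8),np.ones((7,7)))>0
    print(n,"handle top z=.09",rect(cc,hm&k,np.array([.455,-.42,.09]),np.eye(3)), "mask px",(hm&k).sum())
    Rf=R.from_euler("y",-25,degrees=True).as_matrix()
    t=trace("mould_face",n)[0]; print(" face",t["score"],rect(cc,t["region"],np.array([.567,-.005,.103]),Rf))
    t=trace("tray",n)[0]; print(" tray",t["score"],rect(cc,t["region"],np.array([.57,.153,.04]),np.eye(3)))
    t=trace("rack",n)[0]; print(" rack",t["score"],rect(cc,t["region"],np.array([.46,-.42,.0]),np.eye(3)))
a=cv2.resize(c["image"][265:375,460:560],None,fx=5,fy=5,interpolation=cv2.INTER_CUBIC)
b=cv2.resize(c["image"][225:320,215:415],None,fx=4,fy=4,interpolation=cv2.INTER_CUBIC)
cv2.imwrite("pics/crop_rack.png",a[:,:,::-1]);cv2.imwrite("pics/crop_mould.png",b[:,:,::-1])
E
```

```text
Traceback (most recent call last):
IndexError: list index out of range
```

```bash
cat > m.py <<'E'
from h import *
np.set_printoptions(precision=4,suppress=True)
def plane(c,uv,p0,n):
    p,d=ray(c,uv); return p+d*(n@(p0-p))/(n@d)
def rect(c,m,p0,Rf):
    m=m.astype(np.uint8); cs,_=cv2.findContours(m,cv2.RETR_EXTERNAL,cv2.CHAIN_APPROX_NONE)
    k=max(cs,key=cv2.contourArea)[:,0,:]
    P=np.array([(plane(c,((u+.5)/640,(v+.5)/480),p0,Rf[:,2])-p0)@Rf for u,v in k])[:,:2]
    (x,y),(w,h),a=cv2.minAreaRect((P*1000).astype(np.float32)); return np.round([x,y,w,h,a],2)
E
python3 - <<'E'
from m import *
c=cam("top"); s=cam("scene")
box={"top":(460,265,560,375),"scene":(250,105,320,175)}
for n,cc in(("top",c),("scene",s)):
    im=cv2.cvtColor(cc["image"],cv2.COLOR_RGB2HSV)
    hm=cv2.inRange(im,(3,100,50),(20,255,255))>0
    x0,y0,x1,y1=box[n]; k=np.zeros_like(hm); k[y0:y1,x0:x1]=1
    print(n,"handle top z=.09",rect(cc,hm&k,np.array([.455,-.42,.09]),np.eye(3)), "px",(hm&k).sum())
    Rf=R.from_euler("y",-25,degrees=True).as_matrix()
    for l,p,Q in(("mould_face",[.567,-.005,.103],Rf),("tray",[.57,.153,.04],np.eye(3)),("rack",[.46,-.42,0],np.eye(3)),("stand",[.567,-.005,.103],Rf)):
        t=trace(l,n)
        if t: print(l,round(t[0]["score"],2),rect(cc,t[0]["region"],np.array(p),Q))
a=cv2.resize(c["image"][265:375,460:560],None,fx=5,fy=5,interpolation=cv2.INTER_CUBIC)
b=cv2.resize(c["image"][225:320,215:415],None,fx=4,fy=4,interpolation=cv2.INTER_CUBIC)
cv2.imwrite("pics/crop_rack.png",a[:,:,::-1]);cv2.imwrite("pics/crop_mould.png",b[:,:,::-1])
E
```

```text
top handle top z=.09 [  0.98  11.69 150.26  29.74  20.26] px 924
mould_face 0.62 [  1.79   4.24 219.93 121.37  88.61]
tray 0.74 [ -1.09  -1.09 114.58 169.08  88.66]
rack 0.69 [-12.86  -3.98 201.71  97.66  19.75]
stand 0.91 [  2.3    4.43 220.55 149.95  88.67]
scene handle top z=.09 [  8.56  22.54 157.63  33.32  20.03] px 334
mould_face 0.91 [  8.84  13.24 232.76 136.03  87.82]
tray 0.79 [  6.73   9.9  125.47 186.6   88.71]
rack 0.87 [-29.63 -20.76 252.89 129.23  19.71]
stand 0.62 [ 27.41  27.89 273.6  201.75  87.76]
```

View pics/crop_rack.png

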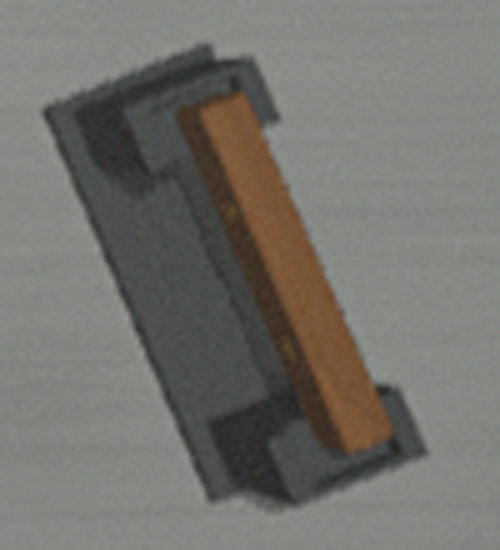

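View pics/crop_mould.png

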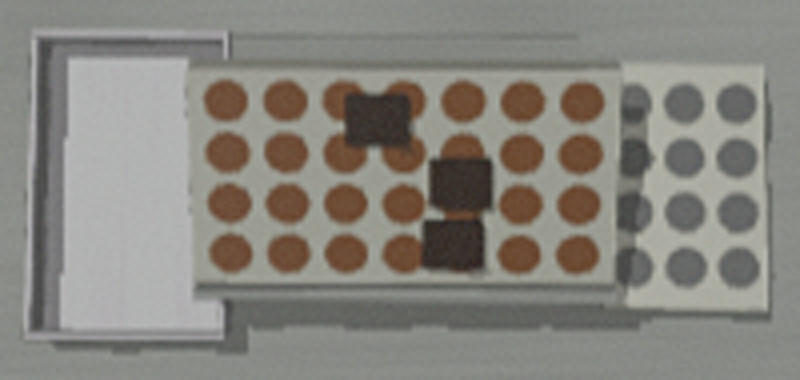

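```bash
python3 - <<'E'
from m import *
Z=dict(mould_face=.103,stand=0,ledge=.0838,tray=0,scraper=.075,scraper_edge=.015,rack=0,rack_seat=.075,spare_moulds=0)
for n in("top","scene"):
    c=cam(n)
    for l,z in Z.items():
        r=place_of(l,n)
        if r: print(n,l,round(r[0]["score"],2),atz(c,r[0]["point"],z))
    im=cv2.cvtColor(c["image"],cv2.COLOR_RGB2HSV)
    if n=="top":
        # bright top of handle only
        hm=cv2.inRange(im,(3,100,105),(20,255,255)); k=np.zeros_like(hm); k[265:375,460:560]=hm[265:375,460:560]
        print("bright",rect(c,k,np.array([.455,-.42,.09]),np.eye(3)))
        # white mould face pixels
        print(im[265,320],im[325,300],c["image"][262,285],c["image"][262,278])
    if n=="scene":
        for t in (100,120,140):
            hm=cv2.inRange(im,(3,100,t),(20,255,255)); k=np.zeros_like(hm); k[105:175,250:320]=hm[105:175,250:320]
            print("bright",t,rect(c,k,np.array([.455,-.42,.09]),np.eye(3)))
E
```

```text
top mould_face 0.73 [ 0.5743 -0.0046  0.103 ]
top stand 0.68 [ 0.5643 -0.0004  0.    ]
top ledge 0.6 [ 0.5073 -0.0035  0.0838]
top tray 0.67 [0.5724 0.1661 0.    ]
top scraper 0.66 [ 0.4525 -0.4156  0.075 ]
top scraper_edge 0.72 [ 0.4553 -0.407   0.015 ]
top rack 0.72 [ 0.4581 -0.4123  0.    ]
top rack_seat 0.76 [ 0.4534 -0.412   0.075 ]
top spare_moulds 0.82 [ 0.5603 -0.1592  0.    ]
bright [  1.25   7.18 147.66  19.42  20.13]
[ 13 102 120] [ 45  11 141] [111  79  59] [154 156 147]
scene mould_face 0.97 [0.5685 0.0024 0.103 ]
scene stand 0.89 [ 0.5709 -0.001   0.    ]
scene ledge 0.83 [0.5066 0.0019 0.0838]
scene tray 0.81 [0.5717 0.1588 0.    ]
scene scraper 0.92 [ 0.4591 -0.4162  0.075 ]
scene scraper_edge 0.71 [ 0.46   -0.4118  0.015 ]
scene rack 0.56 [ 0.4532 -0.4118  0.    ]
scene rack_seat 0.66 [ 0.458  -0.4054  0.075 ]
scene spare_moulds 0.87 [ 0.5636 -0.1479  0.    ]
bright 100 [  4.87  14.12 144.94  19.67  19.85]
bright 120 [  3.52  11.09 140.29  15.88  20.36]Traceback (most recent call last):
  File "<stdin>", line 18, in <module>
  File "m.py", line 7, in rect
    k=max(cs,key=cv2.contourArea)[:,0,:]
      ~~~^^^^^^^^^^^^^^^^^^^^^^^^
ValueError: max() iterable argument is empty
```

```bash
cat > plan.py <<'E'
import sys
from h import *
# target GRASP-POINT position unless rel; tilt,yaw deg
x,y,z,t,yaw,n=map(float,sys.argv[1:7]); n=int(n)
def Rt(t,yaw):
    t=np.radians(t);c,s=np.cos(t),np.sin(t)
    return R.from_euler("z",yaw,degrees=True).as_matrix()@np.array([[c,0,s],[0,-1,0],[s,0,-c]])
o=observe(); R0=R.from_rotvec(o["ee_rot"]).as_matrix(); R1=Rt(t,yaw)
p1=np.array([x,y,z])+R1[:,2]*.019
w=R.from_matrix(R0.T@R1).as_rotvec()/n
A=sum(R.from_rotvec(w*k).as_matrix() for k in range(n))
v=np.linalg.solve(A,R0.T@(p1-o["position"]))
print("row",np.round(v/.02,3),np.round(np.degrees(w)/4,3),"x",n,"grasp now",np.round(o["position"]-.019*R0[:,2],4))
E
python3 plan.py .4563 -.4125 .135 0 20.1 19
python3 - <<'E'
from h import *
R0=R.from_rotvec(observe()["ee_rot"]).as_matrix(); print(R0)
E
```

```text
row [ 0.887 -0.247  0.291] [ 0.     0.    -0.066] x 19 grasp now [ 0.163  -0.6034  0.2457]
[[ 9.65417176e-01  2.60709947e-01  6.79897003e-06]
 [ 2.60709947e-01 -9.65417173e-01 -7.29857256e-05]
 [-1.24642622e-05  7.22342322e-05 -9.99999997e-01]]
```

```bash
python3 -m handwheel '[[0.887,-0.247,0.29,0,0,-0.066],[0.887,-0.247,0.29,0,0,-0.066],[0.887,-0.247,0.29,0,0,-0.066],[0.887,-0.247,0.29,0,0,-0.066],[0.887,-0.247,0.29,0,0,-0.066],[0.887,-0.247,0.29,0,0,-0.066],[0.887,-0.247,0.29,0,0,-0.066],[0.887,-0.247,0.29,0,0,-0.066]]' 1 60
python3 -m handwheel '[[0.887,-0.247,0.29,0,0,-0.066],[0.887,-0.247,0.29,0,0,-0.066],[0.887,-0.247,0.29,0,0,-0.066],[0.887,-0.247,0.29,0,0,-0.066],[0.887,-0.247,0.29,0,0,-0.066],[0.887,-0.247,0.29,0,0,-0.066],[0.887,-0.247,0.29,0,0,-0.066],[0.887,-0.247,0.29,0,0,-0.066]]'
python3 -m handwheel '[[0.887,-0.247,0.29,0,0,-0.066],[0.887,-0.247,0.29,0,0,-0.066],[0.887,-0.247,0.29,0,0,-0.066],[0,0,0,0,0,0],[0,0,0,0,0,0]]'
python3 plan.py .4563 -.4125 .075 0 20.1 4
python3 - <<'E'
from h import *
c=cam("top");cv2.imwrite("pics/above.png",cv2.resize(c["image"][215:395,420:640],None,fx=3,fy=3)[:,:,::-1])
E
```

```text
clock: 3.82
position: [0.2891, -0.5258, 0.1802]
ee_rot: [3.106, 0.471, 0.0]
force: [0.1, 0.6, 0.2]
width: 0.999
gripper_force: 0.0
clock: 4.48
position: [0.4117, -0.444, 0.1337]
ee_rot: [3.097, 0.528, 0.0]
force: [0.0, -0.2, -0.1]
width: 0.999
gripper_force: 0.0
clock: 4.9
position: [0.4569, -0.4116, 0.1162]
ee_rot: [-3.092, -0.552, 0.0]
force: [-0.8, 0.2, -0.3]
width: 1.0
gripper_force: 0.0
row [-0.011  0.008  0.752] [-0.003  0.     0.01 ] x 4 grasp now [ 0.4569 -0.4116  0.1352]
```

View pics/above.png

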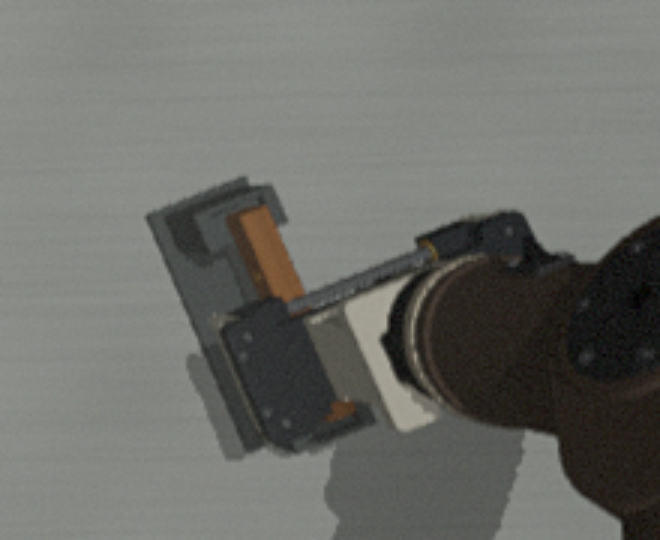

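The crop shows the gripper over the handle's middle, with the handle ends at about (265,225) and (345,410). Now I'll descend and grip.

```bash
python3 -m handwheel '[[0,0,0.75,0,0,0],[0,0,0.75,0,0,0],[0,0,0.75,0,0,0],[0,0,0.75,0,0,0],[0,0,0,0,0,0]]'
python3 -m handwheel '[[0,0,0,0,0,0],[0,0,0,0,0,0],[0,0,0,0,0,0],[0,0,0,0,0,0],[0,0,0,0,0,0],[0,0,0,0,0,0],[0,0,0,0,0,0],[0,0,0,0,0,0]]' 0 60
python3 plan.py .4563 -.4125 .075 0 20.1 1
```

```text
clock: 5.37
position: [0.4535, -0.4129, 0.0542]
ee_rot: [-3.091, -0.546, 0.005]
force: [-1.2, 0.8, -0.2]
width: 1.0
gripper_force: 0.0
clock: 6.03
position: [0.4562, -0.4127, 0.0567]
ee_rot: [3.093, 0.549, 0.0]
force: [-0.4, -0.1, -0.5]
width: 0.468
gripper_force: 0.0
row [ 0.007 -0.006  0.034] [ 0.003 -0.001  0.008] x 1 grasp now [ 0.4562 -0.4127  0.0757]
```

```bash
python3 -m handwheel '[[0,0,0,0,0,0],[0,0,0,0,0,0],[0,0,0,0,0,0],[0,0,0,0,0,0],[0,0,0,0,0,0],[0,0,0,0,0,0],[0,0,0,0,0,0]]' 0 60
python3 -m handwheel '[[0,0,-0.5,0,0,0],[0,0,-0.75,0,0,0],[0,0,-1,0,0,0],[0,0,-1,0,0,0],[0,0,-1,0,0,0],[0,0,-1,0,0,0],[0,0,-0.5,0,0,0],[0,0,0,0,0,0]]'
python3 plan.py .567 -.14 .24 25 -1.4 15
```

```text
clock: 6.62
position: [0.4561, -0.4128, 0.0565]
ee_rot: [3.093, 0.549, -0.0]
force: [0.2, -0.6, -0.2]
width: 0.236
gripper_force: 60.0
clock: 7.28
position: [0.4572, -0.4134, 0.1744]
ee_rot: [3.09, 0.548, 0.005]
force: [0.1, -0.1, -2.3]
width: 0.231
gripper_force: 60.0
row [ 0.578 -0.828 -0.059] [-0.075  0.409  0.354] x 15 grasp now [ 0.4572 -0.4134  0.1934]
```

```bash
cat > face.py <<'E'
import sys,subprocess
from h import *
# u yl h(mm of scraper edge above rest face) n [tilt]
u,yl,h=[float(a)/1000 for a in sys.argv[1:4]]
Y=-1.4; Q=R.from_euler("z",Y,degrees=True).as_matrix()@R.from_euler("y",-25,degrees=True).as_matrix()
C=np.array([.567,0,.103]); G=.0606
p=C+Q@np.array([u,yl,h+G])
o=observe(); g=o["position"]-.019*R.from_rotvec(o["ee_rot"]).as_matrix()[:,2]
l=Q.T@(g-C)*1000-[0,0,G*1000]
print("now face u,y,h mm",np.round(l,1),"force in face axes",np.round(Q.T@np.array(o["force"]),2),"world",np.round(o["force"],2),"t",o["clock"])
subprocess.run(["python3","plan.py",*map(str,p),"25",str(Y),sys.argv[4]])
E
python3 face.py 1 -103 30 17
```

```text
row [ 0.38  -0.867  0.084] [-0.066  0.361  0.312] x 17 grasp now [ 0.4572 -0.4134  0.1934]
now face u,y,h mm [ -52.2 -416.    63.4] force in face axes [-0.87 -0.14 -2.13] world [ 0.11 -0.14 -2.3 ] t 7.2833
```

```bash
python3 -m handwheel '[[0.38,-0.867,0.084,-0.066,0.361,0.312],[0.38,-0.867,0.084,-0.066,0.361,0.312],[0.38,-0.867,0.084,-0.066,0.361,0.312],[0.38,-0.867,0.084,-0.066,0.361,0.312],[0.38,-0.867,0.084,-0.066,0.361,0.312],[0.38,-0.867,0.084,-0.066,0.361,0.312],[0.38,-0.867,0.084,-0.066,0.361,0.312],[0.38,-0.867,0.084,-0.066,0.361,0.312]]'
python3 -m handwheel '[[0.38,-0.867,0.084,-0.066,0.361,0.312],[0.38,-0.867,0.084,-0.066,0.361,0.312],[0.38,-0.867,0.084,-0.066,0.361,0.312],[0.38,-0.867,0.084,-0.066,0.361,0.312],[0.38,-0.867,0.084,-0.066,0.361,0.312],[0.38,-0.867,0.084,-0.066,0.361,0.312],[0.38,-0.867,0.084,-0.066,0.361,0.312],[0.38,-0.867,0.084,-0.066,0.361,0.312]]'
python3 -m handwheel '[[0.38,-0.867,0.084,-0.066,0.361,0.312],[0,0,0,0,0,0],[0,0,0,0,0,0],[0,0,0,0,0,0]]'
python3 face.py 1 -103 30 1
python3 - <<'E'
from h import *
a=cam("top");b=cam("scene")
for n,c in(("top",a),("scene",b)):
    for l in("scraper_edge","scraper","mould_face","ledge"):
        r=place_of(l,n)
        print(n,l,[(round(k["score"],2),np.round(np.array(k["point"])*[640,480],1)) for k in r[:2]])
A=cv2.resize(a["image"][210:330,260:460],None,fx=3,fy=3);B=cv2.resize(b["image"][150:300,250:400],None,fx=4,fy=4)
cv2.imwrite("pics/hov_s.png",B[:,:,::-1]);cv2.imwrite("pics/hov_t.png",A[:,:,::-1])
E
```

```text
clock: 7.95
position: [0.477, -0.2615, 0.1607]
ee_rot: [-3.113, -0.273, -0.32]
force: [0.0, 1.1, -1.5]
width: 0.233
gripper_force: 60.0
clock: 8.62
position: [0.5252, -0.1178, 0.1635]
ee_rot: [3.075, -0.006, 0.634]
force: [0.6, -0.8, -1.8]
width: 0.234
gripper_force: 60.0
clock: 8.95
position: [0.533, -0.1017, 0.1653]
ee_rot: [3.066, -0.037, 0.671]
force: [-0.4, -0.4, -2.2]
width: 0.236
gripper_force: 60.0
row [ 0.158  0.026 -0.092] [-0.041  0.076 -0.009] x 1 grasp now [ 0.5251 -0.1015  0.1826]
now face u,y,h mm [  -2.1 -102.5   28.2] force in face axes [-1.24 -0.39 -1.84] world [-0.35 -0.38 -2.19] t 8.95
top scraper_edge [(0.58, array([384.4, 274.8]))]
top scraper [(0.83, array([371.9, 289.6]))]
top mould_face [(0.87, array([315.3, 265.2]))]
top ledge [(0.79, array([317. , 298.8]))]
scene scraper_edge [(0.9, array([306.6, 198.7]))]
scene scraper [(0.62, array([314.5, 180.8]))]
scene mould_face [(0.84, array([323.8, 236.2])), (0.3, array([352.3, 304.4]))]
scene ledge [(0.84, array([343.5, 231.5])), (0.37, array([327.8, 260. ]))]
```

View pics/hov_s.png

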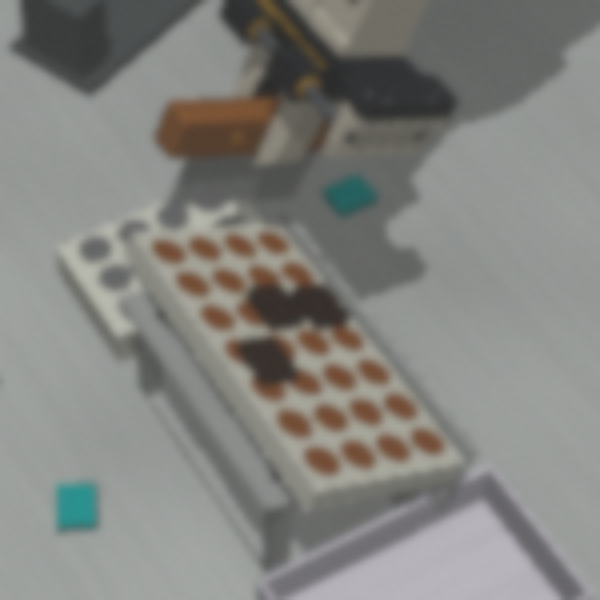

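The scene crop shows the scraper held above the end away from the tray (handle at about (160..330,100..160) in the crop). The trimmings and mould are untouched. Next I'll correct the small residual and check u using projections.

```bash
python3 -m handwheel '[[0.15,0.03,-0.1,-0.04,0.075,0],[0,0,0,0,0,0],[0,0,0,0,0,0],[0,0,0,0,0,0],[0,0,0,0,0,0]]'
python3 face.py 1 -103 10 2
cat > proj.py <<'E'
from h import *
def proj(c,X):
    q=c["R"].T@(X-c["p"]); return np.array([c["fx"]*q[0]/q[2]+c["cx"],c["fy"]*q[1]/q[2]+c["cy"]])
Q=R.from_euler("z",-1.4,degrees=True).as_matrix()@R.from_euler("y",-25,degrees=True).as_matrix()
C=np.array([.567,0,.103])
def err(c,n,l,X):
    rs=place_of(l,n)
    if not rs: return
    d=np.array(rs[0]["point"])*[640,480]-proj(c,X)
    J=np.array([proj(c,X+.001*Q[:,0])-proj(c,X),proj(c,X+.001*Q[:,1])-proj(c,X)]).T
    print(n,l,round(rs[0]["score"],2),"px",np.round(d,1),"mm u,y",np.round(np.linalg.solve(J,d),1))
E
python3 - <<'E'
from proj import *
for k in range(2):
  for n in("top","scene"):
    c=cam(n);o=observe();Rt=R.from_rotvec(o["ee_rot"]).as_matrix();g=o["position"]-.019*Rt[:,2]
    for l,X in(("scraper",g+Rt[:,2]*.0006),("scraper_edge",g+Rt[:,2]*.0606),("mould_face",C),("ledge",C+Q@[-.0625,0,.008]),("stand",C*[1,1,0])): err(c,n,l,X)
E
```

```text
clock: 9.87
position: [0.5357, -0.1021, 0.1692]
ee_rot: [3.061, -0.039, 0.682]
force: [0.2, 0.6, -1.5]
width: 0.239
gripper_force: 60.0
row [-0.022  0.005  0.515] [-0.    -0.013 -0.007] x 2 grasp now [ 0.5276 -0.1019  0.1864]
now face u,y,h mm [   1.8 -102.8   30.6] force in face axes [-0.48  0.62 -1.38] world [ 0.16  0.61 -1.46] t 9.8667
top scraper 0.74 px [ 0.4 -0.4] mm u,y [ 0.9 -0.7]
top scraper_edge 0.4 px [-102.1 -104.4] mm u,y [222.9 209.7]
top mould_face 0.81 px [1.3 0.3] mm u,y [-0.6 -2.7]
top ledge 0.81 px [0.6 0.5] mm u,y [-1.1 -1.2]
top stand 0.74 px [ 4.4 -2.7] mm u,y [  6.7 -10. ]
scene scraper 0.58 px [-0.8  0.2] mm u,y [2.9 0.5]
scene scraper_edge 0.86 px [0.6 0.8] mm u,y [0.2 3.1]
scene mould_face 0.95 px [1.2 0.9] mm u,y [-1.6  3.5]
scene ledge 0.64 px [-0.8  0.1] mm u,y [ 2.6 -0.1]
scene stand 0.65 px [1.5 1.2] mm u,y [-2.1  4.7]
top scraper 0.91 px [1.7 1.6] mm u,y [-3.2 -3.3]
top mould_face 0.77 px [ 2.1 -2.1] mm u,y [ 4.7 -4.4]
top ledge 0.88 px [0.4 1.3] mm u,y [-3.  -0.8]
top stand 0.59 px [ 3.7 -0.4] mm u,y [ 1.  -8.4]
scene scraper 0.66 px [ 0.4 -1.6] mm u,y [-5.3 -5.9]
scene scraper_edge 0.8 px [-4.5 -0. ] mm u,y [13.5 -1.2]
scene mould_face 0.68 px [-1.   3.4] mm u,y [10.4 10.6]
scene ledge 0.6 px [0.6 3.2] mm u,y [ 6.1 11.1]
scene stand 0.59 px [ 0.  -0.5] mm u,y [-1.2 -1.8]
```

```bash
python3 -m handwheel '[[-0.02,0,0.5,0,0,0],[-0.02,0,0.5,0,0,0],[0,0,0.3,0,0,0],[0,0,0,0,0,0],[0,0,0,0,0,0]]'
python3 face.py 1 -103 0 1
python3 -m handwheel '[[0,0,0.1,0,0,0],[0,0,0.1,0,0,0],[0,0,0,0,0,0],[0,0,0,0,0,0]]'
python3 face.py 1 -103 0 1
```

```text
clock: 11.48
position: [0.5457, -0.1022, 0.1443]
ee_rot: [3.062, -0.039, 0.679]
force: [-0.2, 0.4, -2.1]
width: 0.236
gripper_force: 60.0
row [0.029 0.016 0.188] [-0.005 -0.001 -0.014] x 1 grasp now [ 0.5377 -0.102   0.1615]
now face u,y,h mm [   0.4 -102.7    3.8] force in face axes [-1.09  0.38 -1.78] world [-0.23  0.39 -2.07] t 11.4833
clock: 11.82
position: [0.5477, -0.1024, 0.1418]
ee_rot: [3.061, -0.039, 0.682]
force: [-0.5, 0.6, -1.5]
width: 0.233
gripper_force: 60.0
row [-0.01   0.007  0.032] [ 0.    -0.029 -0.015] x 1 grasp now [ 0.5397 -0.1022  0.159 ]
now face u,y,h mm [   1.2 -102.9    0.6] force in face axes [-1.13  0.55 -1.12] world [-0.54  0.56 -1.49] t 11.8167
```

```bash
python3 -m handwheel '[[0,0,0.1,0,0,0],[0,0,0,0,0,0],[0,0,0,0,0,0],[0,0,0,0,0,0]]' >/dev/null
python3 face.py 1 -103 0 1
python3 -m handwheel '[[0,0,0.1,0,0,0],[0,0,0,0,0,0],[0,0,0,0,0,0],[0,0,0,0,0,0]]' >/dev/null
python3 face.py 1 -103 0 1
```

```text
row [-0.018  0.004 -0.063] [ 0.001 -0.034 -0.016] x 1 grasp now [ 0.5406 -0.1023  0.1573]
now face u,y,h mm [   1.3 -102.9   -1.3] force in face axes [-0.47 -0.44  1.84] world [-1.21 -0.41  1.47] t 12.15
row [-0.019  0.007 -0.167] [ 0.    -0.033 -0.016] x 1 grasp now [ 0.5415 -0.1023  0.1555]
now face u,y,h mm [   1.3 -102.9   -3.3] force in face axes [0.43 0.29 4.72] world [-1.6   0.33  4.46] t 12.4833
```

```bash
python3 -m handwheel '[[0,0,0.07,0,0,0],[0,0,0,0,0,0],[0,0,0,0,0,0],[0,0,0,0,0,0]]' >/dev/null
python3 face.py 1 105 -5 50
python3 -m handwheel '[[0,-0.1,0,0,0,0],[0,-0.2,0,0,0,0],[0,-0.25,0,0,0,0],[0,-0.25,0,0,0,0],[0,-0.25,0,0,0,0],[0,-0.25,0,0,0,0],[0,-0.25,0,0,0,0],[0,-0.25,0,0,0,0]]' >/dev/null
python3 face.py 1 105 -5 30
```

```text
row [-0.001 -0.208  0.   ] [ 0.    -0.001 -0.   ] x 50 grasp now [ 0.5421 -0.1023  0.1542]
now face u,y,h mm [   1.3 -102.9   -4.8] force in face axes [0.18 0.33 5.1 ] world [-1.99  0.38  4.7 ] t 12.8167
row [-0.    -0.285  0.   ] [-0.    -0.001 -0.   ] x 30 grasp now [ 0.5428 -0.0656  0.154 ]
now face u,y,h mm [  1.  -66.1  -4.8] force in face axes [-0.51 -3.05  5.87] world [-3.02 -2.98  5.11] t 13.4833
```

```bash
python3 -m handwheel '[[0,-0.25,0,0,0,0],[0,-0.25,0,0,0,0],[0,-0.25,0,0,0,0],[0,-0.25,0,0,0,0],[0,-0.25,0,0,0,0],[0,-0.25,0,0,0,0],[0,-0.25,0,0,0,0],[0,-0.25,0,0,0,0]]' >/dev/null
python3 face.py 1 105 -5 30
```

```text
row [-0.    -0.219  0.   ] [ 0.    -0.001 -0.001] x 30 grasp now [ 0.5438 -0.0259  0.154 ]
now face u,y,h mm [  1.1 -26.4  -4.8] force in face axes [-1.08 -3.86  6.42] world [-3.78 -3.77  5.37] t 14.15
```

```bash
python3 -m handwheel '[[0,-0.25,0,0,0,0],[0,-0.25,0,0,0,0],[0,-0.25,0,0,0,0],[0,-0.25,0,0,0,0],[0,-0.25,0,0,0,0],[0,-0.25,0,0,0,0],[0,-0.25,0,0,0,0],[0,-0.25,0,0,0,0]]' >/dev/null
python3 face.py 1 105 -5 30
```

```text
row [-0.    -0.152  0.   ] [ 0.    -0.001 -0.001] x 30 grasp now [0.5448 0.0142 0.154 ]
now face u,y,h mm [ 1.1 13.6 -4.8] force in face axes [-1.74 -3.32  6.41] world [-4.37 -3.21  5.07] t 14.8167
```

```bash
python3 -m handwheel '[[0,-0.25,0,0,0,0],[0,-0.25,0,0,0,0],[0,-0.25,0,0,0,0],[0,-0.25,0,0,0,0],[0,-0.25,0,0,0,0],[0,-0.25,0,0,0,0],[0,-0.25,0,0,0,0],[0,-0.25,0,0,0,0]]' >/dev/null
python3 face.py 1 105 -5 30
```

```text
row [-0.    -0.086  0.   ] [ 0.    -0.001 -0.001] x 30 grasp now [0.5459 0.0542 0.1541]
now face u,y,h mm [ 1.2 53.7 -4.8] force in face axes [-0.53 -4.45  5.55] world [-2.93 -4.38  4.81] t 15.4833
```

```bash
python3 -m handwheel '[[0,-0.25,0,0,0,0],[0,-0.25,0,0,0,0],[0,-0.25,0,0,0,0],[0,-0.25,0,0,0,0],[0,-0.25,0,0,0,0],[0,-0.25,0,0,0,0],[0,-0.25,0,0,0,0],[0,-0.25,0,0,0,0]]' >/dev/null
python3 face.py 1 105 -5 30
```

```text
row [-0.001 -0.019  0.   ] [-0.    -0.001 -0.001] x 30 grasp now [0.5469 0.0942 0.1541]
now face u,y,h mm [ 1.3 93.7 -4.8] force in face axes [-0.75 -2.93  5.28] world [-2.98 -2.86  4.46] t 16.15
```

```bash
python3 -m handwheel '[[0,-0.25,0,0,0,0],[0,-0.25,0,0,0,0],[0,-0.1,0,0,0,0],[0,0,0,0,0,0],[0,0,0,0,0,0]]' >/dev/null
python3 face.py 1 109 -5 1
python3 - <<'E'
from proj import *
b=cam("scene");B=cv2.resize(b["image"][190:350,270:430],None,fx=3.7,fy=3.7)
cv2.imwrite("pics/end_s.png",B[:,:,::-1])
E
```

```text
row [-0.023 -0.133  0.013] [-0.021 -0.034  0.002] x 1 grasp now [0.5473 0.1068 0.1542]
now face u,y,h mm [  1.4 106.3  -4.7] force in face axes [-0.75  1.36  5.68] world [-3.05  1.43  4.83] t 16.5667
```

View pics/end_s.png

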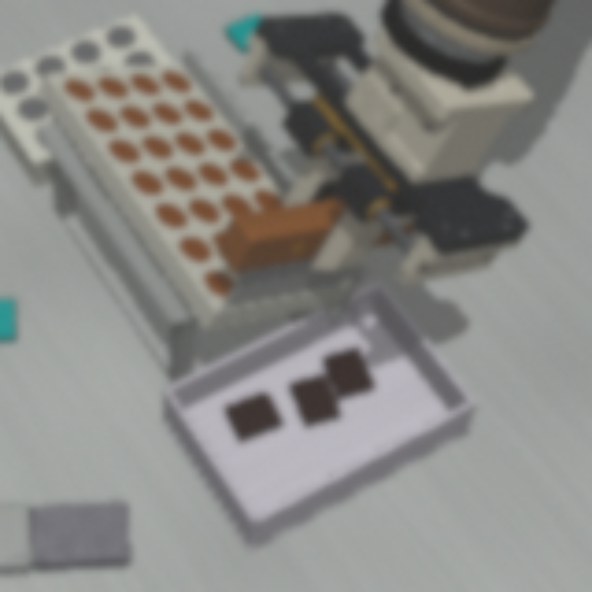

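All three trimmings lie in the tray (crop pixels (252,415), (315,398), (348,372)), and the blade is at the end of the mould. Now I'll lift and return.

```bash
python3 -m handwheel '[[0,0,-0.5,0,0,0],[0,0,-1,0,0,0],[0,0,-1,0,0,0],[0,0,-1,0,0,0],[0,0,-0.5,0,0,0],[0,0,0,0,0,0]]'
python3 plan.py .4561 -.4128 .16 0 20.13 30
```

```text
clock: 17.12
position: [0.5215, 0.1065, 0.2117]
ee_rot: [3.063, -0.04, 0.686]
force: [0.4, 0.7, -1.1]
width: 0.238
gripper_force: 60.0
row [-0.269  0.84   0.07 ] [ 0.038 -0.208 -0.177] x 30 grasp now [0.5134 0.1067 0.2289]
```

```bash
python3 -m handwheel '[[-0.27,0.84,0.07,0.038,-0.208,-0.177],[-0.27,0.84,0.07,0.038,-0.208,-0.177],[-0.27,0.84,0.07,0.038,-0.208,-0.177],[-0.27,0.84,0.07,0.038,-0.208,-0.177],[-0.27,0.84,0.07,0.038,-0.208,-0.177],[-0.27,0.84,0.07,0.038,-0.208,-0.177],[-0.27,0.84,0.07,0.038,-0.208,-0.177],[-0.27,0.84,0.07,0.038,-0.208,-0.177]]' >/dev/null
python3 -m handwheel '[[-0.27,0.84,0.07,0.038,-0.208,-0.177],[-0.27,0.84,0.07,0.038,-0.208,-0.177],[-0.27,0.84,0.07,0.038,-0.208,-0.177],[-0.27,0.84,0.07,0.038,-0.208,-0.177],[-0.27,0.84,0.07,0.038,-0.208,-0.177],[-0.27,0.84,0.07,0.038,-0.208,-0.177],[-0.27,0.84,0.07,0.038,-0.208,-0.177],[-0.27,0.84,0.07,0.038,-0.208,-0.177]]'
python3 -m handwheel '[[-0.27,0.84,0.07,0.038,-0.208,-0.177],[-0.27,0.84,0.07,0.038,-0.208,-0.177],[-0.27,0.84,0.07,0.038,-0.208,-0.177],[-0.27,0.84,0.07,0.038,-0.208,-0.177],[-0.27,0.84,0.07,0.038,-0.208,-0.177],[-0.27,0.84,0.07,0.038,-0.208,-0.177],[-0.27,0.84,0.07,0.038,-0.208,-0.177],[0,0,0,0,0,0]]'
python3 plan.py .4561 -.4128 .16 0 20.13 8
```

```text
clock: 18.45
position: [0.4651, -0.1685, 0.1634]
ee_rot: [3.109, 0.276, 0.318]
force: [-0.0, 0.3, -1.8]
width: 0.239
gripper_force: 60.0
clock: 19.12
position: [0.4551, -0.2942, 0.1502]
ee_rot: [3.105, 0.408, 0.156]
force: [-0.2, 0.3, -2.1]
width: 0.238
gripper_force: 60.0
row [-0.217  0.71   0.054] [ 0.042 -0.173 -0.161] x 8 grasp now [ 0.4532 -0.2943  0.1691]
```

```bash
python3 -m handwheel '[[-0.217,0.71,0.05,0.042,-0.173,-0.16],[-0.217,0.71,0.05,0.042,-0.173,-0.16],[-0.217,0.71,0.05,0.042,-0.173,-0.16],[-0.217,0.71,0.05,0.042,-0.173,-0.16],[-0.217,0.71,0.05,0.042,-0.173,-0.16],[-0.217,0.71,0.05,0.042,-0.173,-0.16],[-0.217,0.71,0.05,0.042,-0.173,-0.16],[-0.217,0.71,0.05,0.042,-0.173,-0.16]]' >/dev/null
python3 -m handwheel '[[0,0,0,0,0,0],[0,0,0,0,0,0],[0,0,0,0,0,0],[0,0,0,0,0,0]]'
python3 plan.py .4561 -.4128 .16 0 20.13 1
python3 - <<'E'
from proj import *
for n in("top","scene"):
    c=cam(n);o=observe();Rt=R.from_rotvec(o["ee_rot"]).as_matrix();g=o["position"]-.019*Rt[:,2]
    for l,X in(("scraper",g+Rt[:,2]*.0006),("scraper_edge",g+Rt[:,2]*.0606),("rack",np.array([.4561,-.4128,0]))): err(c,n,l,X)
cv2.imwrite("pics/back.png",cv2.resize(c["image"][70:190,220:380],None,fx=5,fy=5)[:,:,::-1])
E
```

```text
clock: 20.12
position: [0.4569, -0.4076, 0.1416]
ee_rot: [-3.089, -0.553, -0.003]
force: [-0.4, -0.0, -2.2]
width: 0.234
gripper_force: 60.0
row [-0.126  0.232  0.03 ] [-0.05  -0.038  0.041] x 1 grasp now [ 0.4568 -0.4077  0.1606]
top scraper 0.9 px [-0.2  2.6] mm u,y [-5.5 -0.5]
top scraper_edge 0.66 px [ 0.2 -1.6] mm u,y [3.6 0.1]
top rack 0.72 px [15.   1.2] mm u,y [ -2.8 -33.8]
scene scraper 0.94 px [-0.4 -0.9] mm u,y [-1.5 -5. ]
scene scraper_edge 0.76 px [1.3 0.4] mm u,y [-3.8  1.6]
scene rack 0.75 px [ 82.3 135.2] mm u,y [ 96.4 708.6]
```

View pics/back.png

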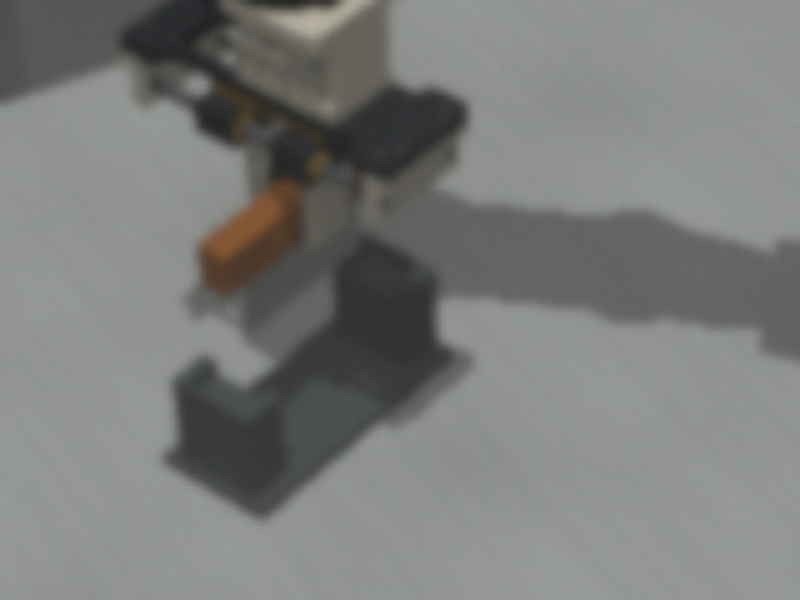

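The scraper hangs level, blade down, right above the two posts (crop (230,400) and (385,290)).

```bash
python3 -m handwheel '[[-0.126,0.23,0.03,-0.05,-0.038,0.04],[0,0,0.75,0,0,0],[0,0,0.75,0,0,0],[0,0,0.75,0,0,0],[0,0,0.75,0,0,0],[0,0,0.25,0,0,0],[0,0,0,0,0,0],[0,0,0,0,0,0]]'
python3 plan.py .4561 -.4128 .0756 0 20.13 1
```

```text
clock: 21.18
position: [0.4561, -0.4144, 0.0765]
ee_rot: [3.092, 0.548, -0.001]
force: [-0.5, 0.4, -1.4]
width: 0.236
gripper_force: 60.0
row [ 0.031 -0.077  0.997] [ 0.016  0.009 -0.01 ] x 1 grasp now [ 0.4561 -0.4144  0.0955]
```

```bash
python3 -m handwheel '[[0.03,-0.07,0.2,0.016,0,-0.01],[0,0,0.25,0,0,0],[0,0,0.25,0,0,0],[0,0,0.15,0,0,0],[0,0,0.1,0,0,0],[0,0,0,0,0,0],[0,0,0,0,0,0]]'
python3 plan.py .4561 -.4128 .0756 0 20.13 1
```

```text
clock: 21.77
position: [0.4561, -0.4125, 0.0572]
ee_rot: [-3.093, -0.549, 0.001]
force: [-0.8, 0.3, -1.3]
width: 0.236
gripper_force: 60.0
row [-0.004  0.012  0.03 ] [-0.004  0.007  0.004] x 1 grasp now [ 0.4561 -0.4125  0.0762]
```

```bash
python3 -m handwheel '[[0,0,0.05,0,0,0],[0,0,0,0,0,0],[0,0,0,0,0,0],[0,0,0,0,0,0]]'
python3 -m handwheel '[[0,0,0.04,0,0,0],[0,0,0,0,0,0],[0,0,0,0,0,0],[0,0,0,0,0,0]]'
```

```text
clock: 22.1
position: [0.4563, -0.4127, 0.0565]
ee_rot: [3.093, 0.549, -0.0]
force: [-1.4, 0.0, 1.2]
width: 0.238
gripper_force: 60.0
clock: 22.43
position: [0.4563, -0.4127, 0.0565]
ee_rot: [3.093, 0.549, 0.001]
force: [-3.6, 2.3, 10.5]
width: 0.235
gripper_force: 60.0
```

```bash
python3 -m handwheel '[[0,0,-0.045,0,0,0],[0,0,0,0,0,0],[0,0,0,0,0,0]]'
python3 -m handwheel '[[0,0,0,0,0,0],[0,0,0,0,0,0],[0,0,0,0,0,0],[0,0,0,0,0,0],[0,0,0,0,0,0],[0,0,0,0,0,0],[0,0,0,0,0,0],[0,0,0,0,0,0]]' 1
python3 -m handwheel '[[0,0,0,0,0,0],[0,0,0,0,0,0],[0,0,0,0,0,0],[0,0,-0.25,0,0,0],[0,0,-0.5,0,0,0],[0,0,-1,0,0,0],[0,0,-1,0,0,0],[0,0,-1,0,0,0]]' 1
python3 -m handwheel '[[0,0,-1,0,0,0],[0,0,-1,0,0,0],[-1,0,-0.5,0,0,0],[-1,0,0,0,0,0],[-1,0,0,0,0,0],[-1,0,0,0,0,0],[0,0,0,0,0,0],[0,0,0,0,0,0]]'
python3 - <<'E'
from h import *
a=cam("top");b=cam("scene")
cv2.imwrite("pics/fin.png",np.hstack([cv2.resize(a["image"][90:390,60:560],(400,240)),cv2.resize(b["image"][100:400,200:500],(240,240)),])[:,:,::-1])
I=np.hstack([cv2.resize(a["image"][255:385,450:580],(390,390)),cv2.resize(b["image"][95:225,230:360],(390,390))])
J=cv2.resize(a["image"][100:320,90:530],(420,210)); J=np.hstack([J,cv2.resize(b["image"][180:400,220:480],(360,210))[:, :360]])
cv2.imwrite("pics/fin.png",np.vstack([I,J])[:,:,::-1])
E
```

```text
clock: 22.68
position: [0.4562, -0.4125, 0.0565]
ee_rot: [-3.093, -0.55, 0.0]
force: [-1.1, 1.4, 3.2]
width: 0.238
gripper_force: 60.0
clock: 23.35
position: [0.4561, -0.4125, 0.0563]
ee_rot: [-3.093, -0.55, 0.001]
force: [-0.7, -0.1, 0.0]
width: 0.764
gripper_force: 0.0
clock: 24.02
position: [0.4561, -0.4126, 0.1331]
ee_rot: [3.093, 0.549, -0.0]
force: [-0.4, -0.2, 0.5]
width: 0.996
gripper_force: 0.0
clock: 24.68
position: [0.3795, -0.4409, 0.1823]
ee_rot: [3.093, 0.545, 0.0]
force: [0.2, -0.1, 0.3]
width: 0.998
gripper_force: 0.0
```

View pics/fin.png

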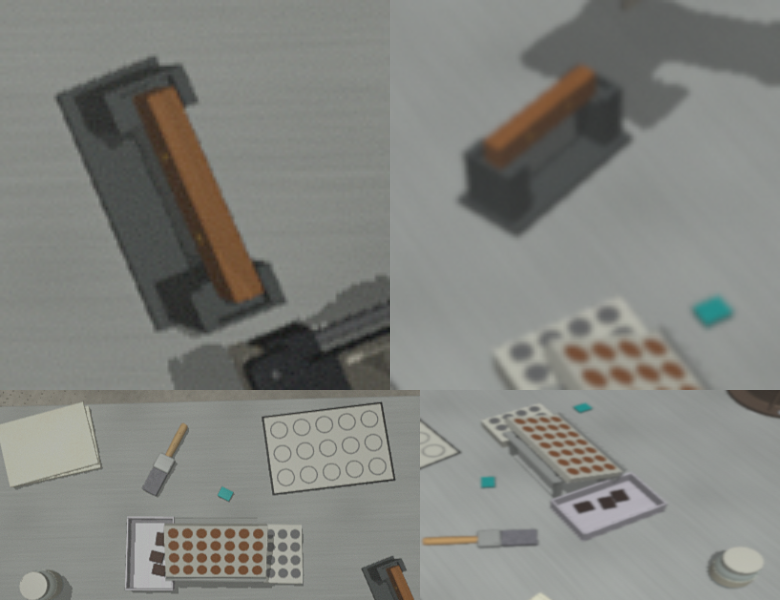

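The final view shows the scraper seated in its rack, the three trimmings in the tray, and the bystanders unmoved. The gripper is clear.

```bash
python3 -c "from cell import sign_off; print(sign_off())"
```

```text
the job is handed in; nothing more can be done
None
```

The job is handed in at about 25 s: the three trimmings were swept into the tray in one stroke with the bed pressed about 5 mm (estimated from force and position), the scraper is back in its rack blade down, and the jar, spare moulds and brush look unmoved in the last pictures.

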